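Dispense one specimen mount and push it into the green bay

TASK

Press the blue plunger of the specimen dispenser fully down once so that a single mount comes out onto the deck, and let the plunger come all the way back up. Then push that mount sideways along the deck with the fingertips, without picking it up or tipping it, until it sits fully home in the V-shaped stop of the green bay. Leave the mount in the red bay, the mounts still in the magazine and everything else on the bench alone, and finish clear of everything.

Things in the scene. Friction and masses are not known exactly. Their poses are not given: they have to be found in the camera images.
- dispenser: Specimen-mount dispenser fixed to the bench. Origin: on the vertical axis of its magazine, at bench level; x points the way mounts come out (away from the robot, within 30 degrees), z up. Aluminium magazine 40 x 40 mm, top at z = 75 mm, exit slot 18 mm high towards +x. White housing on the robot's side, x = -107 to -22, y = -28 to 28 mm, top at z = 70 mm.
- exit (a point): Point on the deck about where a mount comes to rest: x = 50, y = 0, z = 15 mm in the dispenser frame (axes the same). The dark deck is flat, 15 mm above the bench, x = 20 to 87 and y = -135 to 135 mm in the dispenser frame, with a lip 5 mm high along its far edge (x = 82 to 87).
- plunger_top (a point): Centre of the top of the blue plunger cap (36 mm in diameter), at x = -65 mm, y = 0 in the dispenser frame; 106 mm above the bench when up, 86 mm when fully down.
- plunger (a joint): Plunger travel in m: 0 = up, 0.020 = fully down (hard stop). A spring pushes it up: about 3 N at first, 8 N at the bottom, plus 1 to 2 N for the mounts. It drives a pusher 2.5 times as far, which shoves out the lowest mount; each full press delivers one, about 44 mm in front of the magazine axis (farther after a fast press, up to the lip). The pusher goes back as the plunger rises.
- mount: The mount that comes out, at the start the lowest in the magazine: blue resin disc 30 mm in diameter, 16 mm high, about 30 g, with a round polished metal face on top; origin at the centre of its underside, z up. It slides easily and stays upright when pushed low, at half its height or less.
- mount_second: Second mount in the magazine, the same; origin at the centre of its underside. Must stay in the magazine.
- mount_third: Third mount in the magazine, the same; origin at the centre of its underside. Must stay in the magazine.
- green_bay: Flat green patch 56 x 46 mm on one end of the deck (which end varies), 100 mm from the exit along y. Origin, 15 mm above the bench: where the centre of the mount's underside lies when home. Axes as the dispenser's. Around it an aluminium V-stop, two faces 10 mm high at 45 degrees, open towards the middle of the deck; pushed along y, a mount up to 17 mm off in x is caught and centred.
- red_bay: Flat red patch at the other end of the deck, the same size; its origin is the seat centre there. Occupied.
- old_mount: A mount like the others that already sits in the red bay; leave it there. Origin at the centre of its underside.
- suspension: White bottle 50 mm in diameter, 110 mm tall, loose on the bench; origin under its centre. Leave it.
- jar: Amber jar 60 mm in diameter, 60 mm tall, loose; origin under its centre. Leave it.
- objective: Steel microscope objective standing on its tip, 29 mm in diameter, 50 mm tall, loose; origin under its centre. Leave it.
- tweezers: Steel tweezers 120 mm long lying along their x; origin under their centre. Leave them.
- dish: White dish 70 mm in diameter, 18 mm high, loose; origin under its centre. Leave it.
- clamp_block: Aluminium block 50 x 35 x 25 mm, loose; origin under its centre. Leave it.

How it is judged:
By the outcome, as a careful person would: the job done as asked, in the order asked, and still so for the second after the job is handed in, with the robot touching nothing.
It also fails if it takes over 45 s, if anything falls off the work surface, if the arm or the gripper's body presses on something with over 40 N, if the wrist force passes 120 N, or if a joint passes its speed limit or range.

ROBOT

A 6-joint arm with a two-finger parallel gripper is mounted at the origin on the work surface. World frame = base frame: x ahead of the robot, y to its left, z up, the work surface at z = 0. Lengths are in m, angles in rad, forces in N, time in s.
With the tool pointing down it reaches from about 0.35 to 0.775 m from the base axis. Payload 7.3 kg.
Tool frame: the origin (TCP) lies at the very end of the fingers, on their centre line; the grasp point (between the pads) lies 19 mm behind it; z points along the fingers, y is the direction in which the jaws open and shut (so a half turn about z gives the same grasp; the last joint's range is limited). The gripper opens to 92 mm and grips with 3 to 60 N. Pads are 19 mm wide; open, the fingers measure 130 mm over their backs; the gripper's body (75 mm by 190 mm) begins 47 mm behind the grasp point.
Start: joints at [-1.421, 0.342, 1.524, -0, 1.275, -0.146], TCP at [0.153, -0.502, 0.227] pointing down, gripper open.
Joint ranges: [-2.53, 2.53], [-0.77, 2.02], [0.04, 2.7], [-1, 4.14], [0.28, 2.66], [-3.11, 3.11]. Speed limits (rad/s): [2.57, 2.57, 3.14, 3.14, 3.14, 3.14].

INTERFACE

Orientations are given as [roll, pitch, yaw] about the fixed x, y, z axes, in that order (R = Rz(yaw) Ry(pitch) Rx(roll)).
In Python, from cell import observe, read_camera, camera_info, hand_in gives the robot as it stands.
- The arm moves only by the tool jog_arm, never from a script. Its argument "rows" is one flat list of numbers, 5 for each row, row after row: the finger opening in mm, from 0 to 91.8, then the shift along the tool's x, y, z in mm, then the turn about the tool's z in degrees. In form: [gripper, tx, ty, tz, roll, gripper, tx, ty, tz, roll, ...]. A call has 1 to 20 rows; each row shifts and turns the commanded pose from where the row before left it, along the tool's axes as they then stand; what a row does not reach is not made up. A row lasts 1/10 s, in which the tool goes at most 50 mm and 8.59 degrees, less where a joint would pass 70% of its speed; a pose out of reach is approached as far as the arm can. A call with a gripper value outside its range is refused whole. The fingers move at their own pace and stop on an object; "grip_force" is the grip in N (left out, the last holds). Time passes only in rows, so rows that do not move let the fingers close. It gives the time, the measured TCP pose, the force and the opening at its end, in the units of the state.
- observe(): the state, without advancing time (a new reading comes with each control period).
- read_camera(name): name is "scene" or "top" or "wrist"; returns (picture, depth): 400x640x3 uint8, red, green, blue; 400x640 float32, m along the optical axis (not along the pixel's ray), 0 where there is no reading.
- camera_info(name): a dict with "fx", "fy", "cx", "cy" (pixels), "extrinsics" (4x4, takes a point from camera to world coordinates); the wrist camera has in their place "tool_from_camera" (4x4, takes a point from camera to tool coordinates, whose origin is the TCP and whose axes are the flange's). Camera axes: x right, y up, looking along -z (the intrinsics and any distortion apply to the point x, -y, -z); pixel columns grow to the right and rows downward; lengths in m; the calibration is good to about 2 mm. A picture is of the moment at which its call begins: read the wrist's pose just before it. camera_info takes no time and is no camera call.
- hand_in(): hands the job in, once; it reports no verdict.
The state is a dict: "time": time; "qpos": joint angles; "qvel": joint speeds; "joint_efforts": joint torques, N m; "tool_pos": TCP position; "tool_rot": TCP orientation; "contact_force": force on the tool from outside, world axes, zero at the start; "torque": the same for the moment, N m; "opening": finger opening in m.
Only numpy, scipy, OpenCV 4.12 (cv2) and the standard library are available. Lean on these libraries where they do the work, as an engineer would, in place of code of your own. Each camera call takes 0.05 s, during which the arm holds its last target. There are 200 camera calls.

## Working session

There is one attempt and no reset: what is moved stays moved. The work goes in short steps, Python scripts to look and compute and a tool call to move; the robot and the scene stay as the last step left them, time stands still between calls to the robot, and variables do not carry over. Pictures are saved under pics/ and viewed, about 8 in all and at most 12, crops included, and the job is handed in when it is done.

Besides the shell and the picture viewer there is one more tool, called by a JSON object that holds its "op" and its "data", one argument or row to a line. jog_arm: Moves the arm, as the interface text tells. Its arguments: {"type":"object","properties":{"rows":{"type":"array","items":{"type":"number"}},"grip_force":{"type":"number"}},"required":["rows"]}

```bash
mkdir -p pics; cat > h.py <<'E'
import numpy as np, cv2, pickle
from cell import observe, read_camera, camera_info, hand_in
def snap(n,f):
    p,d=read_camera(n); cv2.imwrite(f'pics/{f}.png',p[:,:,::-1]); np.savez(f'pics/{f}.npz',p=p,d=d); return p,d
def world(n,u,v,z=None,depth=None,T=None):
    c=camera_info(n)
    if T is None: T=np.array(c['extrinsics'])
    r=np.array([(u-c['cx'])/c['fx'],-(v-c['cy'])/c['fy'],-1.])
    if depth is not None: return (T@np.append(r*depth,1))[:3]
    w=T[:3,:3]@r; return T[:3,3]+w*(z-T[2,3])/w[2]
E
python3 - <<'E'
from h import *
for n in ('top','scene'):
    snap(n,n+'0'); c=camera_info(n); print(n,{k:(np.round(v,4).tolist() if k=='extrinsics' else v) for k,v in c.items()})
print(observe())
E
```

```text
top {'fx': 487.29518295440914, 'fy': 487.29518295440914, 'cx': 323.1524245701869, 'cy': 196.92238594158087, 'extrinsics': [[-0.0228, 0.9809, -0.1934, 0.354], [-0.9992, -0.0288, -0.0281, -0.0184], [-0.0332, 0.1926, 0.9807, 1.3112], [0.0, 0.0, 0.0, 1.0]]}
scene {'fx': 455.02691773431445, 'fy': 455.02691773431445, 'cx': 321.7243377855059, 'cy': 200.8608392028854, 'extrinsics': [[0.7272, -0.4926, 0.4781, 1.1412], [0.6864, 0.5292, -0.4988, -0.5781], [-0.0073, 0.6909, 0.7229, 0.9276], [0.0, 0.0, 0.0, 1.0]]}
{'time': 0.1, 'qpos': array([-1.42099840e+00,  3.42639344e-01,  1.52489691e+00, -4.65990486e-06,
        1.27537900e+00, -1.45985797e-01]), 'qvel': array([ 0.0005257 , -0.00103185, -0.0024327 ,  0.00113441, -0.0006016 ,
       -0.00036898]), 'joint_efforts': array([ 1.57444862e-03, -4.32003379e+01, -2.44694424e+01,  7.18525588e-02,
        5.25904284e-02, -4.41843486e-05]), 'tool_pos': array([ 0.15300698, -0.50184772,  0.22613014]), 'tool_rot': array([-3.14028347e+00, -1.87986942e-04,  2.95784956e-01]), 'contact_force': array([-0.40794516,  0.45169157, -0.34898243]), 'torque': array([ 0.00808606,  0.04556187, -0.07135531]), 'opening': 0.09159798161800194}
```

View pics/top0.png

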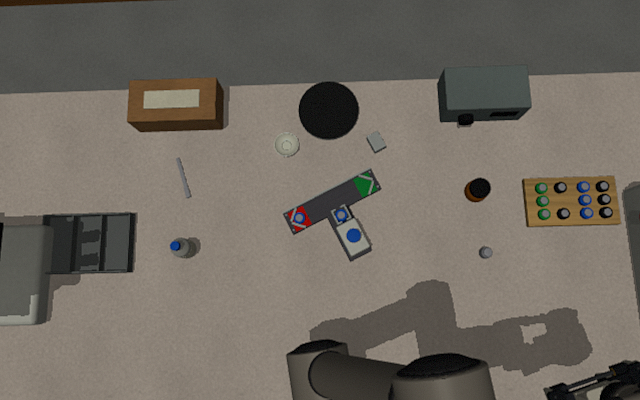

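View pics/scene0.png

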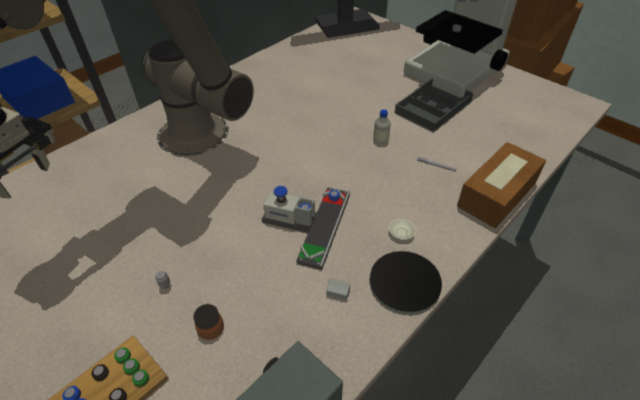

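The top view shows the plunger cap at about (354,236), the magazine at (342,215), the red bay with its mount at (299,218) and the green bay at (366,184). Next I measure these by colour.

```bash
python3 - <<'E'
from h import *
f=np.load('pics/top0.npz');p=f['p'];d=f['d']
hsv=cv2.cvtColor(p,cv2.COLOR_RGB2HSV)
roi=np.zeros(p.shape[:2],np.uint8);roi[160:270,270:395]=1
def comps(lo,hi,m=15):
    k=cv2.inRange(hsv,lo,hi)*roi
    n,l,s,c=cv2.connectedComponentsWithStats(k)
    return [(s[i,4],c[i]) for i in range(1,n) if s[i,4]>m]
for nm,lo,hi,zs in (('blue',(100,120,60),(125,255,255),(.106,.031,.08)),('green',(50,100,40),(85,255,255),(.015,)),('red',(0,150,60),(8,255,255),(.015,))):
    for a,c in comps(lo,hi): 
        u,v=c; print(nm,a,c.round(1),'depthpt',world('top',u,v,depth=d[int(v),int(u)]).round(4),[world('top',u,v,z=z).round(4).tolist() for z in zs])
# deck: points by depth at z~15mm
vv,uu=np.mgrid[160:270,270:395]
P=np.array([world('top',u,v,depth=d[v,u]) for u,v in zip(uu.ravel(),vv.ravel())])
z=P[:,2]
for lo,hi in((.010,.032),(.06,.08),(.095,.115)):
    k=(z>lo)&(z<hi); r=cv2.minAreaRect(P[k][:,:2].astype(np.float32)*1000); print(lo,k.sum(),r, np.median(z[k]))
img=cv2.resize(p[160:270,270:395],None,fx=6,fy=5.4,interpolation=cv2.INTER_CUBIC);cv2.imwrite('pics/crop.png',img[:,:,::-1])
E
```

```text
blue 71 [340.8 214.6] depthpt [ 0.5518 -0.0273  0.0647] [[0.5452, -0.027, 0.106], [0.5571, -0.0275, 0.031], [0.5494, -0.0272, 0.08]]
blue 51 [299.2 217.9] depthpt [0.5516 0.0836 0.0298] [[0.5399, 0.0775, 0.106], [0.5515, 0.0835, 0.031], [0.5439, 0.0796, 0.08]]
blue 149 [353.2 235. ] depthpt [ 0.4931 -0.056   0.1075] [[0.4933, -0.056, 0.106], [0.502, -0.0584, 0.031], [0.4963, -0.0568, 0.08]]
green 22 [366.1 174. ] depthpt [ 0.6703 -0.1     0.0128] [[0.6698, -0.0999, 0.015]]
green 228 [362.1 185.5] depthpt [ 0.6368 -0.0875  0.0206] [[0.6381, -0.0878, 0.015]]
green 29 [373.7 188.6] depthpt [ 0.6288 -0.1187  0.0148] [[0.6287, -0.1187, 0.015]]
red 102 [304.2 215.8] depthpt [0.5566 0.07   0.032 ] [[0.5593, 0.0712, 0.015]]
red 23 [289.8 214. ] depthpt [0.5651 0.1097 0.0162] [[0.5653, 0.1099, 0.015]]
red 28 [297.3 228. ] depthpt [0.5261 0.0897 0.019 ] [[0.5267, 0.0901, 0.015]]Traceback (most recent call last):
  File "<stdin>", line 14, in <module>
  File "h.py", line 6, in world
    c=camera_info(n)
ValueError: time passes only in moves, steps and waits
```

```bash
sed -i 's/^def world/import functools\ncinfo=functools.cache(camera_info)\ndef world/; s/c=camera_info(n)$/c=cinfo(n)/' h.py
python3 - <<'E'
from h import *
f=np.load('pics/top0.npz');p=f['p'];d=f['d']
vv,uu=np.mgrid[160:270,270:395]
P=np.array([world('top',u,v,depth=d[v,u]) for u,v in zip(uu.ravel(),vv.ravel())])
z=P[:,2]
for lo,hi in((.010,.032),(.064,.08),(.098,.115)):
    k=(z>lo)&(z<hi); r=cv2.minAreaRect(P[k][:,:2].astype(np.float32)*1000); print(lo,k.sum(),r, np.median(z[k]))
img=cv2.resize(p[160:270,270:395],None,fx=6,fy=5.4,interpolation=cv2.INTER_CUBIC);cv2.imwrite('pics/crop.png',img[:,:,::-1])
c=cinfo('wrist');print({k:np.round(v,4).tolist() for k,v in c.items()})
# plunger (blue cap) by scene too
s=np.load('pics/scene0.npz');h=cv2.cvtColor(s['p'],cv2.COLOR_RGB2HSV);k=cv2.inRange(h,(100,120,40),(125,255,255));k[:180]=0;k[215:]=0
n,l,st,ce=cv2.connectedComponentsWithStats(k)
for i in range(1,n):
  if st[i,4]>15:
    u,v=ce[i];print(st[i],ce[i],world('scene',u,v,depth=s['d'][int(v),int(u)]),world('scene',u,v,z=.103))
E
```

```text
0.01 2613 ((550.5001831054688, -53.17048645019531), (202.58970642089844, 312.6160888671875), 26.268705368041992) 0.015712037664194822
0.064 676 ((514.2576293945312, -47.21165466308594), (126.7479019165039, 56.1583366394043), 25.303348541259766) 0.06981332760396697
0.098 163 ((494.5534362792969, -56.96179962158203), (32.351749420166016, 33.14511489868164), 88.18688201904297) 0.10575392045889709
{'fx': 291.8961, 'fy': 291.8961, 'cx': 318.1895, 'cy': 200.7951, 'tool_from_camera': [[0.0004, 0.9546, 0.2978, 0.0807], [1.0, -0.0004, -0.0, 0.0013], [0.0001, 0.2978, -0.9546, -0.1577], [0.0, 0.0, 0.0, 1.0]]}
[274 186  13  11 103] [280.03883495 190.86407767] [ 0.49552085 -0.05799889  0.10579696] [ 0.49332336 -0.05622867  0.103     ]
[329 190  10  10  49] [333.59183673 195.44897959] [0.55804453 0.07772678 0.03103808] [0.60484983 0.02508519 0.103     ]
[300 203  11   6  20] [305.15 204.5 ] [ 0.54626861 -0.02016979  0.06228775] [ 0.57425895 -0.04642109  0.103     ]
```

View pics/crop.png

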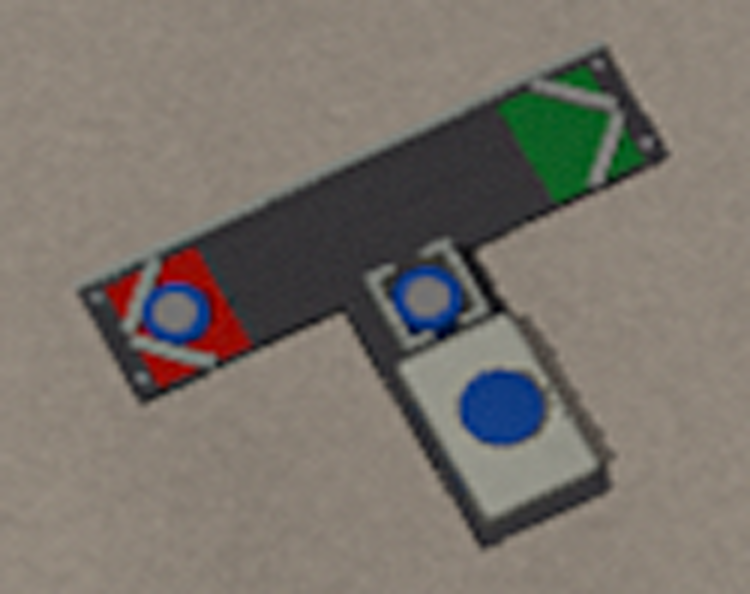

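The crop confirms the layout: yaw is about 25°, and the green bay lies at the −y end. The dispenser origin comes out near (0.553, −0.029), the plunger near (0.494, −0.057) and the green home near (0.641, −0.098). I move above the plunger with the fingers closed.

{"op": "jog_arm", "data": {
  "rows": [0, 0, 0, 0, -8.3, 0, 30, -15, 0, 0, 0, 36, -18, 0, 0, 0, 36, -18, 0, 0, 0, 36, -18, 0, 0, 0, 36, -18, 0, 0, 0, 36, -19, 0, 0, 0, 36, -19, 0, 0, 0, 36, -19, 0, 0, 0, 36, -19, 0, 0, 0, 36, -19, 0, 0, 0, 36, -19, 0, 0, 0, 36, -19, 0, 0, 0, 36, -19, 0, 0, 0, 36, -19, 0, 0, 0, 0, 0, 0, 0, 0, 0, 0, 30, 0, 0, 0, 0, 30, 0, 0, 0, 0, 10, 0, 0, 0, 0, 0, 0],
  "grip_force": 10
}}

```text
time: 2.1
tool_pos: [0.4923, -0.0567, 0.1555]
tool_rot: [-3.139, 0.003, 0.44]
contact_force: [0.1, -0.4, 1.0]
opening: 0.0007
```

{"op": "jog_arm", "data": {
  "rows": [0, 2, 0, 20, 0, 0, 0, 0, 20, 0, 0, 0, 0, 7, 0, 0, 0, 0, 3, 0, 0, 0, 0, 2, 0, 0, 0, 0, 2, 0, 0, 0, 0, 2, 0, 0, 0, 0, 2, 0, 0, 0, 0, 2, 0, 0, 0, 0, 2, 0, 0, 0, 0, 2, 0, 0, 0, 0, 2, 0, 0, 0, 0, 2, 0, 0, 0, 0, 1, 0, 0, 0, 0, 0, 0]
}}

```text
time: 3.6
tool_pos: [0.4958, -0.0559, 0.0883]
tool_rot: [3.14, -0.001, 0.441]
contact_force: [-1.2, -2.1, 6.6]
opening: 0.0004
```

{"op": "jog_arm", "data": {
  "rows": [0, 0, 0, 1, 0, 0, 0, 0, 1, 0, 0, 0, 0, 0, 0]
}}

```text
time: 3.9
tool_pos: [0.4958, -0.0559, 0.0864]
tool_rot: [3.14, -0.001, 0.441]
contact_force: [-1.2, -1.2, 8.0]
opening: 0.0004
```

{"op": "jog_arm", "data": {
  "rows": [0, 0, 0, 1, 0, 0, 0, 0, 1, 0, 0, 0, 0, 0, 0]
}}

```text
time: 4.2
tool_pos: [0.4959, -0.0559, 0.086]
tool_rot: [3.139, -0.002, 0.441]
contact_force: [-6.4, -0.2, 21.8]
opening: 0.0005
```

The force jumped to 22 N at z = 0.086, so the plunger is on its hard stop. I raise the tool and look with the wrist camera.

{"op": "jog_arm", "data": {
  "rows": [0, 0, 0, -3, 0, 0, 0, 0, -4, 0, 0, 0, 0, -4, 0, 0, 0, 0, -4, 0, 0, 0, 0, -4, 0, 0, 0, 0, -6, 0, 0, 0, 0, -20, 0, 0, 0, 0, -40, 0, 0, 0, 0, -40, 0, 0, 0, 0, -30, 0, 0, 0, 0, 0, 0, 0, 0, 0, 0, 0]
}}

```text
time: 5.4
tool_pos: [0.4949, -0.0552, 0.2386]
tool_rot: [-3.141, 0.0, 0.441]
contact_force: [0.6, -0.9, -0.7]
opening: 0.0006
```

```bash
python3 - <<'E'
from h import *
from scipy.spatial.transform import Rotation as R
o=observe(); print(o['tool_pos'],o['tool_rot'])
T=np.eye(4);T[:3,:3]=R.from_euler('xyz',o['tool_rot']).as_matrix();T[:3,3]=o['tool_pos']
T=T@np.array(cinfo('wrist')['tool_from_camera'])
p,d=snap('wrist','w1');np.save('pics/w1T.npy',T)
hsv=cv2.cvtColor(p,cv2.COLOR_RGB2HSV)
for nm,lo,hi in (('blue',(100,120,40),(125,255,255)),('green',(50,100,40),(85,255,255)),('red',(0,150,60),(8,255,255))):
    n,l,s,c=cv2.connectedComponentsWithStats(cv2.inRange(hsv,lo,hi))
    for i in range(1,n):
        if s[i,4]>60:
            x,y,w,h=s[i,:4];u,v=x+w/2-.5,y+h/2-.5
            print(nm,s[i].tolist(),c[i].round(),world('wrist',u,v,depth=d[int(v),int(u)],T=T).round(4),world('wrist',u,v,z=.031,T=T).round(4))
t,_=snap('top','top1')
hsv=cv2.cvtColor(t,cv2.COLOR_RGB2HSV);k=cv2.inRange(hsv,(100,120,60),(125,255,255));k[:,:270]=0;k[:,395:]=0
n,l,s,c=cv2.connectedComponentsWithStats(k)
for i in range(1,n):
    if s[i,4]>10: print('top',s[i],world('top',*c[i],z=.031))
E
```

```text
[ 0.4948967  -0.05522398  0.23858843] [-3.14114209e+00  5.81670319e-05  4.40806168e-01]
blue [218, 68, 28, 28, 363] [232.  82.] [0.5535 0.0823 0.032 ] [0.5535 0.0826 0.031 ]
blue [304, 72, 26, 28, 329] [317.  85.] [ 0.5917 -0.0086  0.0314] [ 0.5918 -0.0086  0.031 ]
blue [305, 110, 25, 30, 377] [317. 126.] [ 0.5528 -0.0276  0.0471] [ 0.5521 -0.0279  0.031 ]
blue [302, 176, 32, 32, 812] [318. 192.] [ 0.4953 -0.0556  0.1067] [ 0.4762 -0.0643  0.031 ]
green [380, 55, 36, 50, 1211] [393.  79.] [ 0.6408 -0.0938  0.0152] [ 0.6378 -0.0908  0.031 ]
green [407, 55, 13, 14, 99] [415.  59.] [ 0.6657 -0.1003  0.0161] [ 0.6619 -0.0973  0.031 ]
green [404, 90, 13, 15, 99] [412.  99.] [ 0.6299 -0.1176  0.0153] [ 0.6274 -0.1137  0.031 ]
red [213, 58, 13, 15, 103] [217.  63.] [0.5637 0.1069 0.0155] [0.5639 0.1017 0.031 ]
red [230, 58, 25, 49, 624] [245.  82.] [0.5582 0.0717 0.0299] [0.5582 0.0714 0.031 ]
red [217, 94, 14, 14, 106] [222. 102.] [0.5281 0.0886 0.0149] [0.5298 0.0839 0.031 ]
top [294 213  11  11  51] [0.5514539  0.08348972 0.031     ]
```

View pics/w1.png

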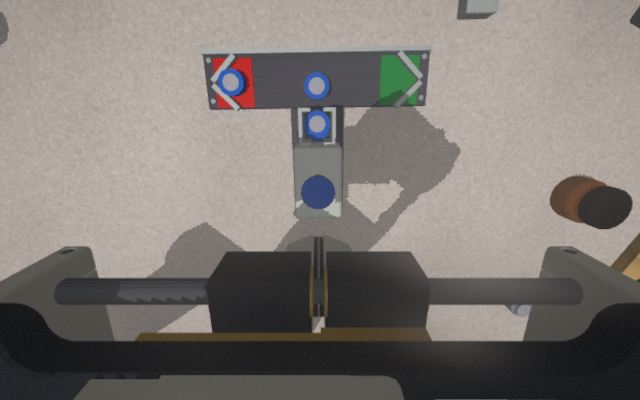

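The wrist view shows a single mount out on the deck at (317,85), the plunger back up (z = 0.107), and the rest of the stack in the magazine at (317,126). I move to the red side of the mount and lower the tool there.

{"op": "jog_arm", "data": {
  "rows": [0, 30, -11, 0, 0, 0, 30, -11, 0, 0, 0, 30, -11, 0, 0, 0, 20, -10, 0, 0, 0, 0, 0, 0, 0, 0, 0, 0, 40, 0, 0, 0, 0, 40, 0, 0, 0, 0, 40, 0, 0, 0, 0, 40, 0, 0, 0, 0, 30, 0, 0, 0, 0, 20, 0, 0, 0, 0, 0, 0, 0, 0, 0, 0, 0]
}}

```text
time: 6.8
tool_pos: [0.5758, 0.0298, 0.0284]
tool_rot: [-3.141, 0.002, 0.44]
contact_force: [-0.1, 0.2, 0.7]
opening: 0.0002
```

```bash
python3 - <<'E'
from h import *
o=observe(); print(o['tool_pos'],o['tool_rot'],o['contact_force'])
snap('wrist','w2')
E
```

```text
[0.57577802 0.02983756 0.02843895] [-3.14092192e+00  1.51939975e-03  4.40317149e-01] [-0.12729904  0.22836033  0.69566316]
```

View pics/w2.png

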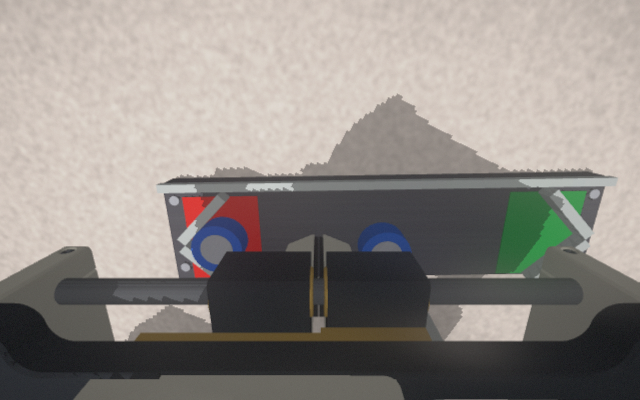

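The fingers are down between the two mounts, with the delivered mount at about (385,240). I lower 10 mm and push slowly towards the green bay.

{"op": "jog_arm", "data": {
  "rows": [0, 0, 0, 5, 0, 0, 0, 0, 5, 0, 0, 0, 0, 0, 0, 0, 0, 3, 0, 0, 0, 0, 4, 0, 0, 0, 0, 5, 0, 0, 0, 0, 6, 0, 0, 0, 0, 6, 0, 0, 0, 0, 6, 0, 0, 0, 0, 6, 0, 0, 0, 0, 6, 0, 0, 0, 1, 6, 0, 0, 0, 1, 6, 0, 0, 0, 1, 6, 0, 0, 0, 0, 6, 0, 0, 0, 0, 6, 0, 0, 0, 0, 5, 0, 0, 0, 0, 4, 0, 0, 0, 0, 3, 0, 0, 0, 0, 0, 0, 0]
}}

```text
time: 8.85
tool_pos: [0.6151, -0.0449, 0.0187]
tool_rot: [3.141, -0.0, 0.44]
contact_force: [0.0, 0.7, -0.2]
opening: 0.0006
```

```bash
python3 - <<'E'
from h import *
o=observe(); print(o['tool_pos'],o['tool_rot'],o['contact_force'])
snap('wrist','w3')
E
```

```text
[ 0.61509933 -0.04487167  0.01871362] [ 3.14136772e+00 -9.76434568e-05  4.40283891e-01] [ 0.00502332  0.68333182 -0.17659646]
```

View pics/w3.png

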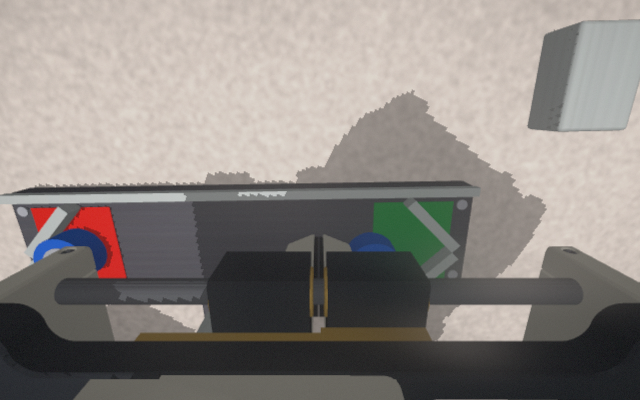

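The mount, at about (372,245), is entering the green patch upright with the tip behind it. About 24 mm remain.

{"op": "jog_arm", "data": {
  "rows": [0, 0, 2, 0, 0, 0, 0, 3, 0, 0, 0, 0, 3, 0, 0, 0, 0, 3, 0, 0, 0, 0, 3, 0, 0, 0, 0, 3, 0, 0, 0, 0, 2, 0, 0, 0, 0, 1, 0, 0, 0, 0, 1, 0, 0, 0, 0, 0, 0, 0]
}}

```text
time: 9.9
tool_pos: [0.6239, -0.0635, 0.0187]
tool_rot: [3.142, -0.0, 0.441]
contact_force: [-0.1, -0.6, 0.6]
opening: 0.0004
```

{"op": "jog_arm", "data": {
  "rows": [0, 0, 1, 0, 0, 0, 0, 1, 0, 0, 0, 0, 1, 0, 0, 0, 0, 0, 0, 0]
}}

```text
time: 10.3
tool_pos: [0.6253, -0.0663, 0.0187]
tool_rot: [3.141, -0.0, 0.441]
contact_force: [-0.1, 0.2, 0.3]
opening: 0.0007
```

{"op": "jog_arm", "data": {
  "rows": [0, 0, 1, 0, 0, 0, 0, 0, 0, 0]
}}

```text
time: 10.5
tool_pos: [0.6257, -0.0672, 0.0188]
tool_rot: [3.141, -0.0, 0.441]
contact_force: [0.1, 1.1, 1.0]
opening: 0.0004
```

{"op": "jog_arm", "data": {
  "rows": [0, 0, 1, 0, 0, 0, 0, 0, 0, 0]
}}

```text
time: 10.7
tool_pos: [0.626, -0.068, 0.0187]
tool_rot: [-3.142, -0.0, 0.441]
contact_force: [-0.7, 2.4, 1.4]
opening: 0.0003
```

{"op": "jog_arm", "data": {
  "rows": [0, 0, 1, 0, 0, 0, 0, 0, 0, 0]
}}

```text
time: 10.9
tool_pos: [0.6262, -0.0685, 0.0187]
tool_rot: [-3.141, 0.0, 0.441]
contact_force: [-0.9, 3.3, 3.7]
opening: 0.0007
```

The force has risen to about 3.5 N against the push and the tip is stalling, so the mount is against the V. One more millimetre to be sure, then I back off, lift away and look.

{"op": "jog_arm", "data": {
  "rows": [0, 0, 1, 0, 0, 0, 0, 0, 0, 0]
}}

```text
time: 11.1
tool_pos: [0.6263, -0.0687, 0.0187]
tool_rot: [-3.14, 0.001, 0.441]
contact_force: [-1.9, 6.6, 4.0]
opening: 0.0003
```

{"op": "jog_arm", "data": {
  "rows": [0, 0, -3, 0, 0, 0, 0, -10, 0, 0, 0, 0, -10, 0, 0, 0, 0, 0, 0, 0, 0, 0, 0, -30, 0, 0, 0, 0, -40, 0, 0, 0, 0, -40, 0, 0, 0, 0, -40, 0, 0, -30, 0, -30, 0, 0, -30, 0, 0, 0, 0, -30, 10, 0, 0, 0, -10, 10, 0, 0, 0, 0, 0, 0, 0, 0, 0, 0, 0, 0]
}}

```text
time: 12.5
tool_pos: [0.536, -0.1098, 0.1986]
tool_rot: [3.141, -0.001, 0.44]
contact_force: [-0.4, 0.2, -0.3]
opening: 0.0001
```

```bash
python3 - <<'E'
from h import *
from scipy.spatial.transform import Rotation as R
o=observe(); print(o['tool_pos'],o['tool_rot'],o['contact_force'])
T=np.eye(4);T[:3,:3]=R.from_euler('xyz',o['tool_rot']).as_matrix();T[:3,3]=o['tool_pos']
T=T@np.array(cinfo('wrist')['tool_from_camera'])
p,d=snap('wrist','w4')
hsv=cv2.cvtColor(p,cv2.COLOR_RGB2HSV)
n,l,s,c=cv2.connectedComponentsWithStats(cv2.inRange(hsv,(100,120,40),(125,255,255)))
for i in range(1,n):
    if s[i,4]>60:
        x,y,w,h=s[i,:4];u,v=x+w/2-.5,y+h/2-.5
        print(s[i].tolist(),world('wrist',u,v,depth=d[int(v),int(u)],T=T).round(4),world('wrist',u,v,z=.031,T=T).round(4))
cv2.imwrite('pics/w4c.png',cv2.resize(p[20:240,170:470],None,fx=2.6,fy=2.6,interpolation=cv2.INTER_CUBIC)[:,:,::-1])
E
```

```text
[ 0.53595412 -0.10975686  0.19862758] [ 3.14144005e+00 -6.30433186e-04  4.39887175e-01] [-0.35039979  0.22256454 -0.3087294 ]
[333, 74, 29, 31, 396] [ 0.641  -0.095   0.0302] [ 0.6409 -0.0949  0.031 ]
[143, 78, 34, 30, 529] [0.5542 0.081  0.031 ] [0.5542 0.081  0.031 ]
[239, 125, 25, 32, 334] [ 0.5516 -0.026   0.0457] [ 0.5489 -0.0236  0.031 ]
[227, 201, 37, 36, 1054] [ 0.4944 -0.0564  0.105 ] [ 0.4606 -0.0504  0.031 ]
```

View pics/w4c.png

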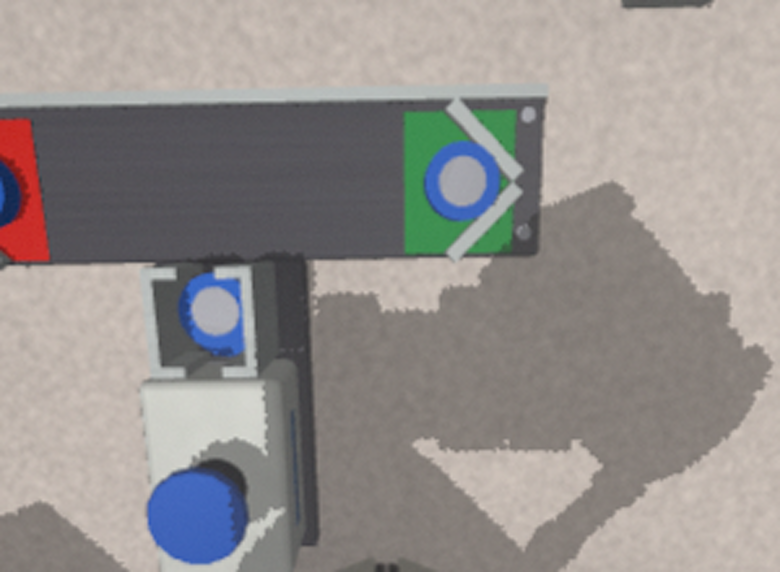

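The mount sits between both V faces at crop (462,181). Its blue bounding box includes the side wall, which biases the centre, so I check once with the metal face centres before handing in.

```bash
python3 - <<'E'
from h import *
from scipy.spatial.transform import Rotation as R
o=observe()
T=np.eye(4);T[:3,:3]=R.from_euler('xyz',o['tool_rot']).as_matrix();T[:3,3]=o['tool_pos']
T=T@np.array(cinfo('wrist')['tool_from_camera'])
p=np.load('pics/w4.npz')['p'];k=cv2.inRange(cv2.cvtColor(p,cv2.COLOR_RGB2HSV),(100,120,40),(125,255,255))
cs,h=cv2.findContours(k,cv2.RETR_CCOMP,cv2.CHAIN_APPROX_NONE)
q=[]
for c,hh in zip(cs,h[0]):
    if hh[3]>=0 and cv2.contourArea(c)>80:
        e=cv2.fitEllipse(c); w=world('wrist',*e[0],z=.031,T=T);q.append(w);print(np.round(e[0],1),np.round(e[1],1),w.round(4))
for a in q:
  for b in q:
    if np.linalg.norm(a-b)>.15: print(np.linalg.norm(a-b),np.degrees(np.arctan2(*(a-b)[1::-1])))
E
```

```text
[156.3  92.6] [18.5 21.9] [0.5525 0.0844 0.031 ]
[347.5  89.2] [19.3 21.2] [ 0.6409 -0.095   0.031 ]
0.1999291347228056 116.21793788256187
0.1999291347228056 -63.78206211743814
```

The two face centres are 199.9 mm apart, where 200 mm is expected, so the mount is fully home. The arm is clear of everything.

```bash
python3 -c "
from h import *
print(hand_in())"
```

```text
the job is handed in; nothing more can be done
None
```

The dispensed mount is fully home in the green bay, and I handed the job in at about 12.5 s on the robot's clock.

- **Press:** I pressed the plunger once, slowly, to its hard stop (22 N at z = 86 mm). The wrist view then showed the cap back up at about 106 mm and a single mount out on the deck.
- **Push:** I pushed the mount low along the deck with closed fingertips until it stopped in the V, with the push force rising to about 7 N. It stayed upright throughout.
- **Last checks:**
  - The metal faces of the new mount and the one in the red bay are 199.9 mm apart, against 200 mm expected. A rougher estimate from the blue outlines gave 196 mm, because they include the discs' side walls.
  - The red-bay mount has not moved, to within about 2 mm.
  - A mount is still visible in the magazine.
  - The arm finished clear, with its fingertips about 0.2 m above the bench.
- **Not checked:** I did not re-measure the loose items on the bench afterwards. The fingers stayed well above the bench away from the dispenser.

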